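# Slide the circuit carrier into its test cradle and latch it

### The job

With a fingertip, push the circuit carrier along the rails of its test cradle until it drops down into the locating notches, then push the cradle's slide latch fully across so that its tongue lies over the carrier's edge. Do not lift or tip the carrier, and leave everything else on the bench where it is. Finish with the hand clear.

Things in the scene. Friction and masses are not known exactly. Their poses are not given: they have to be found in the camera images.
- cradle: Test cradle fixed on the breadboard: dark base 360 (x) by 108 (y), aluminium rails along x. Origin: centre of its underside, 12 above the bench. The carrier is pushed towards +x. Above the origin: rails' top 22, side guides 36 (inner faces y = +/-46.5; 30 high by the latch). Rails open at the -x end; end stop at x = 172, 34 high. Latch on the +y side at x = 70, housing out to y = 112, up to 40.
- carrier: Loose aluminium plate 140 (x) by 90 (y) by 6 with green circuit board and black heat sink, 0.45 kg, on four feet 6 high. Origin: centre of the feet's underside; axes as the cradle's. Plate 6 to 12 above the origin, lip 80 wide on each end up to 20 (flat end faces at x = +/-70), heat sink to 28. Starts on the rails 100 to 170 short of home; slides with 1 to 5 N, side play 1.5.
- cradle_home (a point): Where the carrier's origin lies once dropped home: cradle x = 70, y = 0, 17 above the cradle's origin; axes as the cradle's. The four notches (5 deep, 2.5 play fore and aft) take all four feet at once, only here. Pushed at up to 0.1 m/s it drops in and stops dead (it withstands 20 N); much faster it may skip past: then push it back from its other end.
- latch (a joint): Travel of the slide latch in m: 0 withdrawn, 0.024 fully across (towards the cradle's -y), its tongue 22 mm over the carrier. Moves with 1 to 2 N, stays where left. The tongue (5 thick, underside 31 above the cradle's origin) passes over the seated carrier (plate top 29) but butts against one still riding on the rails (plate 28 to 34).
- latch_tab (a point): Centre of the outer (cradle +y) face of the latch's upright steel push tab; tab 30 wide along the cradle's x, 6 thick along its y, from 36 to 60 above the cradle's origin (this point 49). Axes as the cradle's. Moves with the latch.
- spool_a: Black fibre spool, 90 diameter, 22 high, on the breadboard on the cradle's -y side; origin centre of its underside. Leave alone.
- post: Steel optical post, foot 44 diameter, 75 high, on the breadboard on the cradle's -y side; origin centre of its underside. Leave alone.
- screwdriver: Screwdriver, 160 long, lying on the breadboard on the cradle's +y side. Leave alone.
- spool_b: Black fibre spool, 90 diameter, 22 high, on the bench to the right. Leave alone.
- bottle: White bottle with a cap, 60 diameter, 140 high, on the bench to the left; origin centre of its underside. Leave alone.
- parts_tray: Grey divided parts tray 100 by 140 by 35, on the bench to the left. Leave alone.
- spare_board: Bare green circuit board 80 by 100, 10 high, on the bench to the right. Leave alone.
Things that resemble listed ones, but are neither listed nor needed, are in the scene too. Leave any red look-alike of the carrier alone.

How it is judged:
On the way, in this order (a step that is already met when the one before it is completed fails the run):
1. the carrier has dropped into its notches while the latch is still withdrawn (z of carrier in the frame of cradle_home between -0.003 and 0.0025 m and x of carrier in the frame of cradle_home between -0.005 and 0.005 m and y of carrier in the frame of cradle_home between -0.005 and 0.005 m and angle between carrier's own z axis and vertical below 0.03 rad and value of joint latch below 0.008 m), for 0.2 s.
2. the latch is across (value of joint latch above 0.019 m), for 0.2 s.
At the end, for the whole second after the job is handed in: The carrier lies at rest in its notches (origin within 5 mm of home along and across the rails, no more than 2.5 mm high, level to 0.03 rad) and the latch is at least 19 mm across (z of carrier in the frame of cradle_home between -0.003 and 0.0025 m and x of carrier in the frame of cradle_home between -0.005 and 0.005 m and y of carrier in the frame of cradle_home between -0.005 and 0.005 m and angle between carrier's own z axis and vertical below 0.03 rad and value of joint latch above 0.019 m and linear speed of carrier below 0.01 m/s); the robot touches nothing.
It fails at once if the carrier is lifted more than 13 mm off the rails or tipped by more than 0.2 rad (z of carrier in the frame of cradle above 0.035 m or angle between carrier's own z axis and vertical above 0.2 rad).
It fails at once if another thing on the bench is moved by more than 20 mm (distance of any of spool_a, spool_b, post, screwdriver, bottle, parts_tray, spare_board from where it was at the start of the episode above 0.02 m).
It also fails if it takes over 51 s, if anything falls off the work surface, if the arm or the gripper's body presses on something with over 40 N, if the wrist force passes 120 N, or if a joint passes its speed limit or range.

### The arm

A 6-joint arm with a two-finger parallel gripper is mounted at the origin on the work surface. World frame = base frame: x ahead of the robot, y to its left, z up, the work surface at z = 0. Lengths are in m, angles in rad, forces in N, time in s.
With the tool pointing down it reaches from about 0.35 to 0.975 m from the base axis. Payload 4.9 kg.
Tool frame: the origin (TCP) lies between the finger pads; the fingertips stand r.tip_extent ahead of it and the grasp point (between the pads) lies 5 mm behind it (r.tip_extent is the distance from the TCP to the fingertips, in m); z points along the fingers, y is the line along which they close (so a half turn about z gives the same grasp; the last joint's range is limited). The gripper opens to 85 mm and grips with 20 to 120 N. Pads are 22 mm wide; open, the fingers measure 114 mm over their backs; the gripper's body (76 mm by 85 mm) begins 54 mm behind the grasp point. The pads swing forward as they close: fully open they stand 13 mm farther back than shut.
Start: joints at [-1.285, 0.053, 1.613, -0, 1.476, -0.119], TCP at [0.246, -0.574, 0.245] pointing down, gripper open.
Joint ranges: [-3.01, 3.01], [-1.01, 2.22], [0.06, 2.58], [-1.02, 4.17], [0.09, 2.62], [-3.14, 3.14]. Speed limits (rad/s): [2.57, 2.57, 3.14, 3.14, 3.14, 3.14].

### API

Orientations are given as a unit quaternion [x, y, z, w].
In Python, from plant import r gives the robot as it stands.
- The arm moves only by the tool move_arm, never from a script. Its argument "increments" is a list of rows, each an object of numbers: "ax", "ay", "az": the turn, a rotation vector about the tool's x, y, z each as a share of 0.08 rad, from -1 to 1; "tx", "ty", "tz": the shift along the tool's x, y, z each as a share of 0.025 m, from -1 to 1; "gripper": the closure in counts, from 0 (fully open) to 255 (shut). A call has 1 to 20 rows; each row shifts and turns the commanded pose from where the row before left it, along the tool's axes as they then stand; what a row does not reach is not made up. A row lasts 1/12 s, in which the tool goes at most 41.7 mm and 7.16 degrees, less where a joint would pass 70% of its speed; a pose out of reach is approached as far as the arm can. A call with a number of a shift or a turn outside -1 to 1 is refused whole. A call with a gripper value outside its range is refused whole. The fingers move at their own pace and stop on an object; "grip_force" is the grip in N (left out, the last holds). Time passes only in rows, so rows that do not move let the fingers close. It gives the time, the measured TCP pose, the force, the opening and the grip force at its end, in the units of the state.
- r.read_state(): the state, without advancing time (a new reading comes with each control period).
- r.snapshot(name): name is "side" or "top" or "wrist"; returns a dict with "pixels" (400x640x3 uint8, red, green, blue), "range_z" (400x640 float32, m along the optical axis (not along the pixel's ray), 0 where there is no reading), "fov_y" (degrees; the focal length in pixels is half the picture's height over the tangent of half this angle, whatever the lens; pixels are square), "cx", "cy" (the principal point, pixels), "eye" and "orientation" of the camera in the world. Camera axes: x right, y down, z forward; pixel columns grow to the right and rows downward; lengths in m; the calibration is good to about 2 mm. A picture is of the moment at which its call begins.
- r.hand_in(): hands the job in; it is judged then, once.
The state is a dict: "clock": time; "joints": joint angles; "dq": joint speeds; "effort": joint torques, N m; "eef_pos": TCP position; "ee_rot": TCP orientation; "wrist_force": force on the tool from outside, world axes, zero at the start; "wrist_torque": the same for the moment, N m; "width": opening from 0.0 (shut) to 1.0 (fully open); "grasp_force": force on a finger pad.
Only numpy, scipy, OpenCV 4.12 (cv2) and the standard library are available. Lean on these libraries where they do the work, as an engineer would, in place of code of your own. Each camera call takes 0.05 s, during which the arm holds its last target. There are 200 camera calls.

## Working session

There is one attempt and no reset: what is moved stays moved. The work goes in short steps, Python scripts to look and compute and a tool call to move; the robot and the scene stay as the last step left them, time stands still between calls to the robot, and variables do not carry over. Pictures are saved under pics/ and viewed, at most 10 in all, crops included, and the job is handed in when it is done.

Besides the shell and the picture viewer there is one more tool, called as name(argument=value, ...) on one line, values as JSON. move_arm: Moves the arm, as the interface text tells. Its arguments: {"type":"object","properties":{"increments":{"type":"array"},"grip_force":{"type":"number"}},"required":["increments"]}

```bash
mkdir -p pics; ls; cat > h.py <<'E'
from plant import r
import numpy as np, cv2
from scipy.spatial.transform import Rotation as R
def snap(n,save=None):
    s=r.snapshot(n)
    if save: cv2.imwrite('pics/'+save+'.png',s['pixels'][...,::-1])
    z=s['range_z'];h,w=z.shape
    f=h/2/np.tan(np.radians(s['fov_y'])/2)
    u,v=np.meshgrid(np.arange(w),np.arange(h))
    P=np.stack([(u-s['cx'])*z/f,(v-s['cy'])*z/f,z],-1)
    o=np.array(s['orientation'])
    M=R.from_quat(o) if o.size==4 else R.from_matrix(o)
    W=(P.reshape(-1,3)@M.as_matrix().T+np.array(s['eye'])).reshape(h,w,3)
    W[z==0]=np.nan
    return s,W
E
python3 - <<'E'
from h import *
for n in('top','side'):
    s,W=snap(n,n+'0'); np.save(n+'0.npy',W)
    print(n,s['fov_y'],s['cx'],s['cy'],s['eye'],s['orientation'])
print(r.tip_extent,r.read_state())
E
```

```text
pics
top 53.097947496276944 322.292773299804 202.03862174975418 [ 0.31601197 -0.03220039  1.50334158] [ 0.71044093 -0.70172793  0.0330225  -0.04196559]
side 48.65874360000372 314.9658412887811 205.49775314869083 [0.0879379  0.98069743 0.69557624] [-0.13884786  0.85580823 -0.48970599  0.092204  ]
0.014 {'clock': 0.1, 'joints': array([-1.28499852e+00,  5.33121027e-02,  1.61415033e+00,  2.55514614e-05,
        1.47596327e+00, -1.19027955e-01]), 'dq': array([ 0.00071219, -0.00061264, -0.00296131, -0.00187891, -0.00362855,
        0.00176039]), 'effort': array([ 3.62870624e-04, -3.94907355e+01, -3.71362710e+01, -1.45904269e-04,
        3.98869146e-03, -7.79135604e-06]), 'eef_pos': array([ 0.24600332, -0.57397926,  0.24417653]), 'ee_rot': array([ 9.79584194e-01,  2.01032253e-01, -6.36630931e-05, -9.14403109e-04]), 'wrist_force': array([ 0.00700741,  0.15495351, -0.30200728]), 'wrist_torque': array([ 0.0186694 , -0.00507747, -0.03931638]), 'grasp_force': 0.0, 'width': 1.0022010010864926}
```

View pics/top0.png

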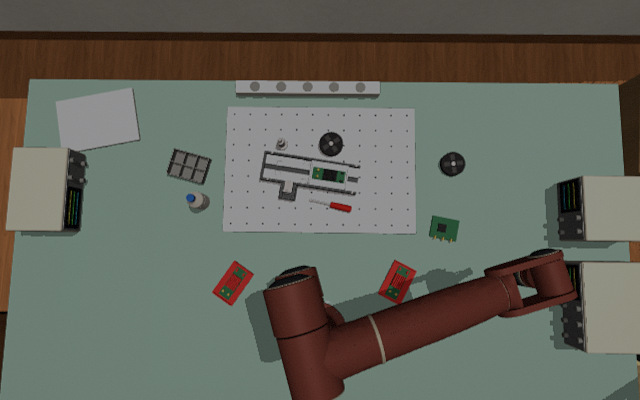

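View pics/side0.png

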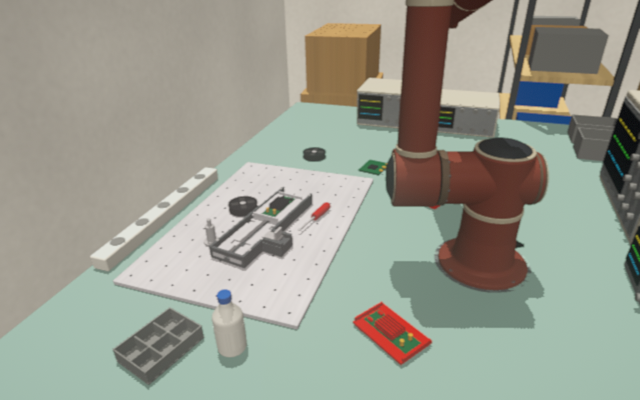

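The top view shows the cradle's end stop at about (265,172), the latch at (288,190) and the carrier at (328,175). The cradle's +x therefore points to world +y. Next I'll get coarse positions from the depth image, then look closer with the wrist camera.

```bash
python3 - <<'E'
from h import *
W=np.load('top0.npy')
for n,(u,v) in dict(endstop=(265,172),latch=(288,190),sink=(320,173),pcb=(335,177),guideR=(355,165),guideR2=(355,193),board=(300,215),spool=(331,144),post=(281,144),bottle=(195,200)).items(): print(n,W[v,u].round(3))
img=cv2.imread('pics/top0.png')[125:215,240:375]
cv2.imwrite('pics/crop.png',cv2.resize(img,None,fx=5.9,fy=5.9,interpolation=cv2.INTER_CUBIC))
# footprint: points 30..75mm high within area
m=(W[...,2]>.026)&(W[...,2]<.1)
m[:150]=0;m[206:]=0;m[:,:258]=0;m[:,365:]=0
p=W[m][:,:2].astype(np.float32);print(cv2.minAreaRect(p))
E
```

```text
endstop [0.582 0.202 0.037]
latch [0.514 0.114 0.044]
sink [ 0.578 -0.003  0.049]
pcb [ 0.562 -0.058  0.061]
guideR [ 0.609 -0.131  0.051]
guideR2 [ 0.506 -0.132  0.045]
board [0.425 0.07  0.011]
spool [ 0.691 -0.042  0.037]
post [0.68  0.141 0.072]
bottle [0.465 0.432 0.118]
((0.5762954950332642, 0.03563152253627777), (0.3627780079841614, 0.21081189811229706), 83.56505584716797)
```

View pics/crop.png

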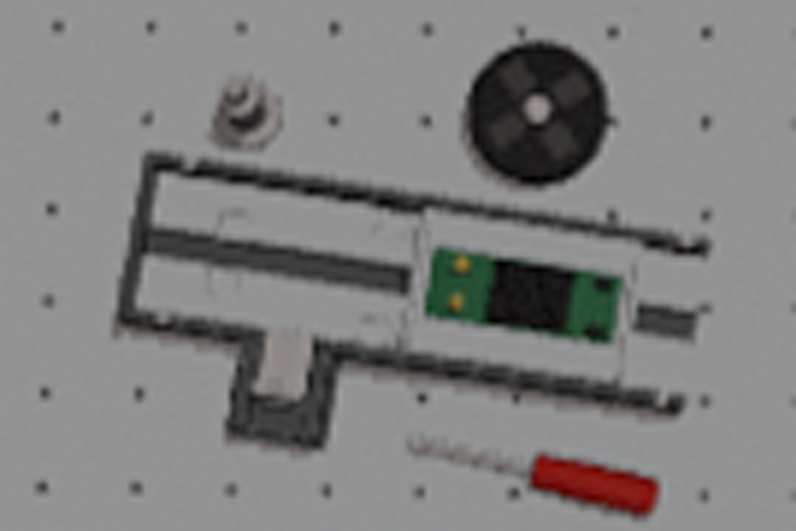

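move_arm(increments=[{"az":1,"gripper":255},{"az":1,"gripper":255},{"az":1,"gripper":255},{"az":1,"gripper":255},{"az":1,"gripper":255},{"az":1,"gripper":255},{"az":0.5,"gripper":255}], grip_force=60)

```text
invalid input at $.increments[0]: expected keys ax, ay, az, tx, ty, tz, gripper
```

move_arm(increments=[{"ax":0,"ay":0,"az":1,"tx":0,"ty":0,"tz":0,"gripper":255},{"ax":0,"ay":0,"az":1,"tx":0,"ty":0,"tz":0,"gripper":255},{"ax":0,"ay":0,"az":1,"tx":0,"ty":0,"tz":0,"gripper":255},{"ax":0,"ay":0,"az":1,"tx":0,"ty":0,"tz":0,"gripper":255},{"ax":0,"ay":0,"az":1,"tx":0,"ty":0,"tz":0,"gripper":255},{"ax":0,"ay":0,"az":1,"tx":0,"ty":0,"tz":0,"gripper":255},{"ax":0,"ay":0,"az":0.5,"tx":0,"ty":0,"tz":0,"gripper":255},{"ax":0,"ay":0,"az":0,"tx":0.4,"ty":-1,"tz":-0.2,"gripper":255},{"ax":0,"ay":0,"az":0,"tx":0.4,"ty":-1,"tz":-0.2,"gripper":255},{"ax":0,"ay":0,"az":0,"tx":0.4,"ty":-1,"tz":-0.2,"gripper":255},{"ax":0,"ay":0,"az":0,"tx":0.4,"ty":-1,"tz":-0.2,"gripper":255},{"ax":0,"ay":0,"az":0,"tx":0.4,"ty":-1,"tz":-0.2,"gripper":255},{"ax":0,"ay":0,"az":0,"tx":0.4,"ty":-1,"tz":-0.2,"gripper":255},{"ax":0,"ay":0,"az":0,"tx":0.4,"ty":-1,"tz":-0.2,"gripper":255},{"ax":0,"ay":0,"az":0,"tx":0.4,"ty":-1,"tz":-0.2,"gripper":255},{"ax":0,"ay":0,"az":0,"tx":0.4,"ty":-1,"tz":-0.2,"gripper":255},{"ax":0,"ay":0,"az":0,"tx":0.4,"ty":-1,"tz":-0.2,"gripper":255},{"ax":0,"ay":0,"az":0,"tx":0.4,"ty":-1,"tz":-0.2,"gripper":255},{"ax":0,"ay":0,"az":0,"tx":0.4,"ty":-1,"tz":-0.2,"gripper":255},{"ax":0,"ay":0,"az":0,"tx":0.4,"ty":-1,"tz":0,"gripper":255}], grip_force=60)

```text
clock: 1.77
eef_pos: [0.4132, -0.2655, 0.3061]
ee_rot: [0.998, -0.058, 0.001, 0.0]
wrist_force: [-0.0, -0.1, 0.3]
width: -0.002
grasp_force: 0.0
```

move_arm(increments=[{"ax":0,"ay":0,"az":0,"tx":0.3,"ty":-1,"tz":0,"gripper":255},{"ax":0,"ay":0,"az":0,"tx":0.3,"ty":-1,"tz":0,"gripper":255},{"ax":0,"ay":0,"az":0,"tx":0.3,"ty":-1,"tz":0,"gripper":255},{"ax":0,"ay":0,"az":0,"tx":0.3,"ty":-1,"tz":0,"gripper":255},{"ax":0,"ay":0,"az":0,"tx":0.3,"ty":-1,"tz":0,"gripper":255},{"ax":0,"ay":0,"az":0,"tx":0.3,"ty":-1,"tz":0,"gripper":255},{"ax":0,"ay":0,"az":0,"tx":0.3,"ty":-1,"tz":0,"gripper":255},{"ax":0,"ay":0,"az":0,"tx":0.3,"ty":-1,"tz":0,"gripper":255},{"ax":0,"ay":0,"az":0,"tx":0,"ty":0,"tz":0,"gripper":255},{"ax":0,"ay":0,"az":0,"tx":0,"ty":0,"tz":0,"gripper":255},{"ax":0,"ay":0,"az":0,"tx":0,"ty":0,"tz":0,"gripper":255}])

```text
clock: 2.68
eef_pos: [0.4949, -0.075, 0.3049]
ee_rot: [0.998, -0.057, -0.0, 0.0]
wrist_force: [-0.4, -0.5, -0.7]
width: 0.002
grasp_force: 0.0
```

```bash
python3 - <<'E'
from h import *
s,W=snap('wrist','w1'); np.save('w1.npy',W)
t=r.read_state();print(t['clock'],t['eef_pos'],R.from_quat(t['ee_rot']).as_matrix().round(3),t['width'])
print(s['eye'],s['fov_y'])
E
```

```text
2.7333 [ 0.49488796 -0.07539831  0.30496278] [[ 0.993 -0.116 -0.001]
 [-0.116 -0.993 -0.   ]
 [-0.001  0.    -1.   ]] 0.003301015023448489
[ 0.57163152 -0.08291574  0.43296489] 62.78329599691287
```

View pics/w1.png

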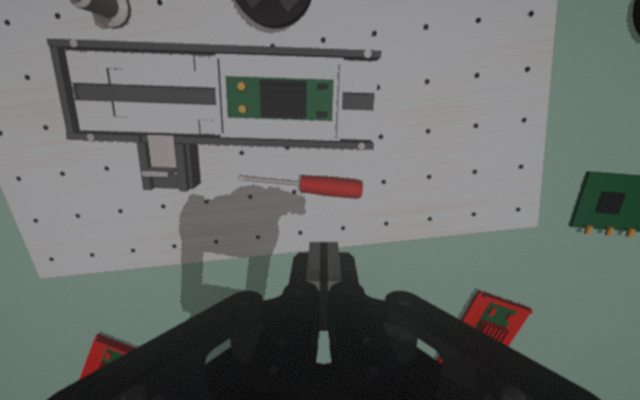

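The wrist view is clear: end stop at left (60,90), carrier lips at u≈219 and 338, latch tab at (155,174), screwdriver at (330,187).

```bash
python3 - <<'E'
from h import *
W=np.load('w1.npy')
# guides: points with z .044-.052 -> fit lines
def fit(u0,u1,v0,v1,zl,zh):
    p=W[v0:v1,u0:u1].reshape(-1,3); p=p[(p[:,2]>zl)&(p[:,2]<zh)]
    vx,vy,x,y=cv2.fitLine(p[:,:2].astype(np.float32),cv2.DIST_HUBER,0,.01,.01).ravel()
    print(len(p),'yaw',np.degrees(np.arctan2(vy,vx)).round(2),x,y,p[:,2].mean()); return p
a=fit(210,375,44,60,.043,.055); b=fit(210,370,132,152,.043,.055); c=fit(50,75,50,130,.04,.055)
np.set_printoptions(suppress=True,linewidth=200)
for v in (70,125): 
    print(v);print(np.c_[np.arange(205,232),W[v,205:232]].round(4)[::2]);print(np.c_[np.arange(326,350),W[v,326:350]].round(4))
print('tab');
for v in range(166,184): print(v,W[v,155].round(4))
print(np.c_[np.arange(136,202,3),W[174,136:202:3]].round(4))
E
python3 - <<'E'
import cv2
i=cv2.imread('pics/w1.png')[30:200,40:390];cv2.imwrite('pics/w1c.png',cv2.resize(i,None,fx=2.28,fy=2.28,interpolation=cv2.INTER_CUBIC))
E
```

```text
1879 yaw 82.73 0.61733496 -0.04618617 0.0468073428683013
1880 yaw 80.99 0.5191686 -0.056041367 0.04665120381891603
845 yaw -9.3 0.6029027 0.20879065 0.044629554320148646
70
[[205.       0.6115   0.05     0.0281]
 [207.       0.6112   0.0476   0.0284]
 [209.       0.6109   0.0454   0.0282]
 [211.       0.6103   0.0418   0.0325]
 [213.       0.6099   0.039    0.0341]
 [215.       0.6077   0.0307   0.0541]
 [217.       0.6075   0.0287   0.0538]
 [219.       0.6077   0.0281   0.0485]
 [221.       0.6077   0.0266   0.0461]
 [223.       0.6076   0.0249   0.0443]
 [225.       0.6073   0.0225   0.0449]
 [227.       0.6069   0.0199   0.0463]
 [229.       0.6067   0.0176   0.0467]
 [231.       0.6065   0.0158   0.0455]]
[[326.       0.5947  -0.0886   0.0443]
 [327.       0.5945  -0.0897   0.0445]
 [328.       0.5943  -0.0908   0.0463]
 [329.       0.5943  -0.0919   0.0448]
 [330.       0.5942  -0.093    0.0443]
 [331.       0.594   -0.0941   0.0457]
 [332.       0.5938  -0.0951   0.0471]
 [333.       0.5938  -0.0963   0.0447]
 [334.       0.5936  -0.0974   0.0457]
 [335.       0.5935  -0.0985 
[... 2693 characters left out ...]
148.       0.5067   0.1235   0.0729]
 [151.       0.5063   0.1202   0.0728]
 [154.       0.5058   0.1172   0.0721]
 [157.       0.5052   0.1144   0.0711]
 [160.       0.5048   0.111    0.0712]
 [163.       0.5046   0.1072   0.0721]
 [166.       0.5042   0.1039   0.0719]
 [169.       0.5028   0.1032   0.0665]
 [172.       0.4978   0.1121   0.0418]
 [175.       0.4971   0.109    0.0408]
 [178.       0.4986   0.1006   0.0506]
 [181.       0.4986   0.0961   0.0526]
 [184.       0.4977   0.0937   0.05  ]
 [187.       0.4965   0.0919   0.0462]
 [190.       0.4954   0.09     0.0424]
 [193.       0.4936   0.0893   0.0354]
 [196.       0.4915   0.0892   0.0269]
 [199.       0.4888   0.0902   0.0155]]
```

View pics/w1c.png

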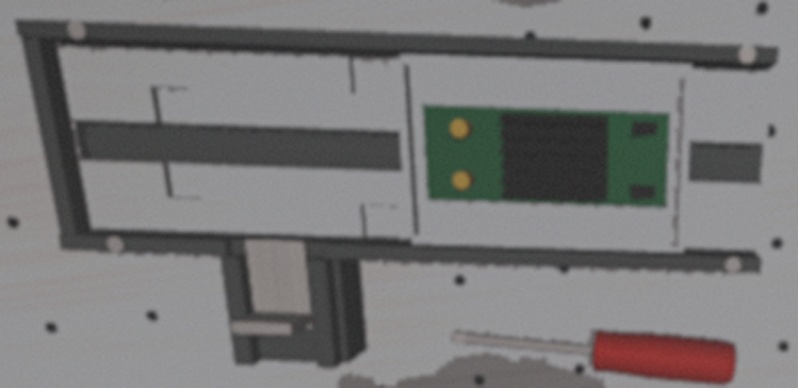

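move_arm(increments=[{"ax":0,"ay":0,"az":0.35,"tx":0,"ty":0,"tz":0,"gripper":255},{"ax":0,"ay":0,"az":0,"tx":0.94,"ty":0.63,"tz":0,"gripper":255},{"ax":0,"ay":0,"az":0,"tx":0.94,"ty":0.63,"tz":0,"gripper":255},{"ax":0,"ay":0,"az":0,"tx":0.94,"ty":0.63,"tz":0,"gripper":255},{"ax":0,"ay":0,"az":0,"tx":0,"ty":0,"tz":1,"gripper":255},{"ax":0,"ay":0,"az":0,"tx":0,"ty":0,"tz":1,"gripper":255},{"ax":0,"ay":0,"az":0,"tx":0,"ty":0,"tz":1,"gripper":255},{"ax":0,"ay":0,"az":0,"tx":0,"ty":0,"tz":1,"gripper":255},{"ax":0,"ay":0,"az":0,"tx":0,"ty":0,"tz":1,"gripper":255},{"ax":0,"ay":0,"az":0,"tx":0,"ty":0,"tz":1,"gripper":255},{"ax":0,"ay":0,"az":0,"tx":0,"ty":0,"tz":1,"gripper":255},{"ax":0,"ay":0,"az":0,"tx":0,"ty":0,"tz":1,"gripper":255},{"ax":0,"ay":0,"az":0,"tx":0,"ty":0,"tz":0.8,"gripper":255},{"ax":0,"ay":0,"az":0,"tx":0,"ty":0,"tz":0,"gripper":255},{"ax":0,"ay":0,"az":0,"tx":0,"ty":0,"tz":0,"gripper":255},{"ax":0,"ay":0,"az":0,"tx":0,"ty":0,"tz":0,"gripper":255}])

```text
clock: 4.07
eef_pos: [0.5589, -0.1326, 0.0868]
ee_rot: [0.997, -0.072, 0.001, 0.0]
wrist_force: [0.3, 0.1, -1.0]
width: -0.001
grasp_force: 0.0
```

```bash
python3 - <<'E'
from h import *
s,W=snap('wrist','w2'); np.save('w2.npy',W)
t=r.read_state();print(t['clock'],t['eef_pos'],R.from_quat(t['ee_rot']).as_matrix().round(3),t['wrist_force'])
E
```

```text
4.1167 [ 0.5594441  -0.13263041  0.08746126] [[ 0.99  -0.143  0.003]
 [-0.143 -0.99  -0.001]
 [ 0.003  0.001 -1.   ]] [0.32992656 0.40217849 1.0545532 ]
```

View pics/w2.png

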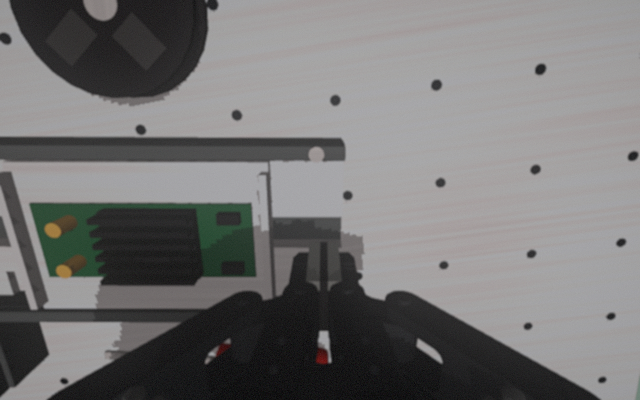

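The fingers stand behind the carrier's end face (u≈268), clear of the guides and square to them. I'll lower and start pushing slowly.

move_arm(increments=[{"ax":0,"ay":0,"az":0,"tx":0,"ty":0,"tz":0.65,"gripper":255},{"ax":0,"ay":0,"az":0,"tx":0,"ty":0,"tz":0.65,"gripper":255},{"ax":0,"ay":0,"az":0,"tx":0,"ty":0,"tz":0,"gripper":255},{"ax":0,"ay":0,"az":0,"tx":0,"ty":0,"tz":0,"gripper":255},{"ax":0,"ay":0,"az":0,"tx":0,"ty":-0.2,"tz":0,"gripper":255},{"ax":0,"ay":0,"az":0,"tx":0,"ty":-0.2,"tz":0,"gripper":255},{"ax":0,"ay":0,"az":0,"tx":0,"ty":-0.2,"tz":0,"gripper":255},{"ax":0,"ay":0,"az":0,"tx":0,"ty":-0.2,"tz":0,"gripper":255},{"ax":0,"ay":0,"az":0,"tx":0,"ty":-0.2,"tz":0,"gripper":255},{"ax":0,"ay":0,"az":0,"tx":0,"ty":-0.2,"tz":0,"gripper":255},{"ax":0,"ay":0,"az":0,"tx":0,"ty":-0.2,"tz":0,"gripper":255},{"ax":0,"ay":0,"az":0,"tx":0,"ty":-0.2,"tz":0,"gripper":255}])

```text
clock: 5.12
eef_pos: [0.5651, -0.0927, 0.0543]
ee_rot: [0.997, -0.071, 0.001, 0.001]
wrist_force: [-0.5, -5.1, 3.9]
width: -0.003
grasp_force: 2.8
```

move_arm(increments=[{"ax":0,"ay":0,"az":0,"tx":0,"ty":-0.24,"tz":0,"gripper":255},{"ax":0,"ay":0,"az":0,"tx":0,"ty":-0.24,"tz":0,"gripper":255},{"ax":0,"ay":0,"az":0,"tx":0,"ty":-0.24,"tz":0,"gripper":255},{"ax":0,"ay":0,"az":0,"tx":0,"ty":-0.24,"tz":0,"gripper":255},{"ax":0,"ay":0,"az":0,"tx":0,"ty":-0.24,"tz":0,"gripper":255},{"ax":0,"ay":0,"az":0,"tx":0,"ty":-0.24,"tz":0,"gripper":255},{"ax":0,"ay":0,"az":0,"tx":0,"ty":-0.24,"tz":0,"gripper":255},{"ax":0,"ay":0,"az":0,"tx":0,"ty":-0.24,"tz":0,"gripper":255},{"ax":0,"ay":0,"az":0,"tx":0,"ty":-0.24,"tz":0,"gripper":255},{"ax":0,"ay":0,"az":0,"tx":0,"ty":-0.24,"tz":0,"gripper":255},{"ax":0,"ay":0,"az":0,"tx":0,"ty":-0.24,"tz":0,"gripper":255},{"ax":0,"ay":0,"az":0,"tx":0,"ty":-0.24,"tz":0,"gripper":255},{"ax":0,"ay":0,"az":0,"tx":0,"ty":-0.24,"tz":0,"gripper":255},{"ax":0,"ay":0,"az":0,"tx":0,"ty":-0.24,"tz":0,"gripper":255},{"ax":0,"ay":0,"az":0,"tx":0,"ty":-0.24,"tz":0,"gripper":255}])

```text
clock: 6.37
eef_pos: [0.5779, -0.0035, 0.0543]
ee_rot: [0.997, -0.071, 0.001, 0.001]
wrist_force: [-0.1, -5.6, 5.2]
width: 0.004
grasp_force: 3.0
```

```bash
python3 - <<'E'
from h import *
s,W=snap('wrist','w3'); np.save('w3.npy',W)
t=r.read_state();print(t['clock'],t['eef_pos'],t['wrist_force'])
E
```

```text
6.4167 [ 0.57792887 -0.00229469  0.05414895] [ 1.3049024  -2.61021077  2.34693899]
```

View pics/w3.png

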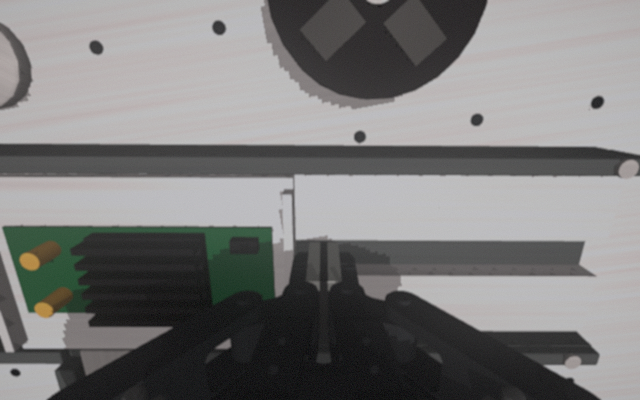

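The carrier is sliding straight, with its end face (u≈293) against the fingers. About 24 mm remain.

move_arm(increments=[{"ax":0,"ay":0,"az":0,"tx":0,"ty":-0.16,"tz":0,"gripper":255},{"ax":0,"ay":0,"az":0,"tx":0,"ty":-0.16,"tz":0,"gripper":255},{"ax":0,"ay":0,"az":0,"tx":0,"ty":-0.16,"tz":0,"gripper":255},{"ax":0,"ay":0,"az":0,"tx":0,"ty":-0.16,"tz":0,"gripper":255},{"ax":0,"ay":0,"az":0,"tx":0,"ty":-0.16,"tz":0,"gripper":255}])

```text
clock: 6.83
eef_pos: [0.5805, 0.0161, 0.054]
ee_rot: [0.997, -0.071, 0.001, 0.001]
wrist_force: [-1.3, -5.0, 4.1]
width: 0.0
grasp_force: 3.0
```

```bash
cat > m.py <<'E'
from h import *
s,W=snap('wrist');np.save('wl.npy',W)
t=r.read_state();print(t['clock'],t['eef_pos'],t['wrist_force'])
cx=np.array([.144,.990]);cy=np.array([-.990,.144]);m=np.array([.568,-.051])
d=W[...,:2]-m;a=d@cx;b=d@cy
# carrier plate: strip b -40..-25 (clear of pcb), height vs along
for lo in np.arange(.0,.26,.008):
    k=(a>=lo)&(a<lo+.008)&(b>-.042)&(b<-.028)&(W[...,2]>.02)&(W[...,2]<.09)
    if k.sum()>5: print(round(lo,3),k.sum(),np.median(W[k][:,2]).round(4),end=' | ')
k=(abs(b+.033)<.004)&(W[...,2]>.0465)&(W[...,2]<.06);print('\nlip',np.sort(a[k])[[0,-1]] if k.any() else None)
E
python3 m.py
```

```text
6.8833 [0.58051098 0.01695396 0.05384685] [ 0.61024883 -4.55995098  3.5536414 ]
0.0 468 0.0335 | 0.008 468 0.0335 | 0.016 475 0.0336 | 0.024 474 0.0335 | 0.032 465 0.0335 | 0.04 477 0.0335 | 0.048 475 0.0335 | 0.056 472 0.0336 | 0.064 466 0.0335 | 0.072 484 0.0335 | 0.08 672 0.0473 | 0.088 550 0.0455 | 0.096 556 0.0455 | 0.104 556 0.0455 | 0.112 548 0.0454 | 0.12 554 0.0455 | 0.128 554 0.0455 | 0.136 550 0.0455 | 0.144 566 0.0454 | 0.152 541 0.0455 | 0.16 562 0.0455 | 0.168 546 0.0455 | 0.176 557 0.0455 | 0.184 559 0.0455 | 0.192 542 0.0455 | 0.2 573 0.0455 | 0.208 186 0.0454 | 
lip [0.08224434 0.20857822]
```

Plate top at 45.5 mm, so it is still riding on the rails, with about 5 mm left.

move_arm(increments=[{"ax":0,"ay":0,"az":0,"tx":0,"ty":-0.08,"tz":0,"gripper":255},{"ax":0,"ay":0,"az":0,"tx":0,"ty":-0.08,"tz":0,"gripper":255},{"ax":0,"ay":0,"az":0,"tx":0,"ty":-0.08,"tz":0,"gripper":255}])

```text
clock: 7.13
eef_pos: [0.5805, 0.0225, 0.0529]
ee_rot: [0.997, -0.071, -0.0, 0.001]
wrist_force: [-1.0, -5.3, 3.0]
width: -0.002
grasp_force: 3.0
```

```bash
python3 m.py
```

```text
7.1833 [0.58054625 0.0228495  0.05297316] [-0.65515146 -4.16895672  2.64315929]
0.0 486 0.0335 | 0.008 478 0.0336 | 0.016 490 0.0335 | 0.024 482 0.0335 | 0.032 482 0.0335 | 0.04 489 0.0334 | 0.048 488 0.0335 | 0.056 485 0.0335 | 0.064 490 0.0335 | 0.072 486 0.0335 | 0.08 561 0.0337 | 0.088 552 0.0415 | 0.096 529 0.0405 | 0.104 532 0.0406 | 0.112 524 0.0406 | 0.12 516 0.0405 | 0.128 532 0.0405 | 0.136 528 0.0405 | 0.144 525 0.0405 | 0.152 534 0.0405 | 0.16 529 0.0406 | 0.168 533 0.0406 | 0.176 534 0.0405 | 0.184 526 0.0406 | 0.192 525 0.0405 | 0.2 534 0.0405 | 0.208 526 0.0405 | 0.216 326 0.0405 | 
lip [0.08756831 0.09163809]
```

It has dropped home: the plate sits at 40.5 mm and is level along its length. Now I'll back off, rise and go to the outer side of the latch tab.

move_arm(increments=[{"ax":0,"ay":0,"az":0,"tx":0,"ty":0.25,"tz":0,"gripper":255},{"ax":0,"ay":0,"az":0,"tx":0,"ty":0.25,"tz":0,"gripper":255},{"ax":0,"ay":0,"az":0,"tx":0,"ty":0,"tz":-0.8,"gripper":255},{"ax":0,"ay":0,"az":0,"tx":0,"ty":0,"tz":-0.9,"gripper":255},{"ax":0,"ay":0,"az":0,"tx":0,"ty":0,"tz":-0.9,"gripper":255},{"ax":0,"ay":0,"az":0,"tx":0,"ty":0,"tz":-0.9,"gripper":255},{"ax":0,"ay":0,"az":0,"tx":0,"ty":0,"tz":-0.8,"gripper":255},{"ax":0,"ay":0,"az":0,"tx":-0.95,"ty":-0.75,"tz":0,"gripper":255},{"ax":0,"ay":0,"az":0,"tx":-0.95,"ty":-0.75,"tz":0,"gripper":255},{"ax":0,"ay":0,"az":0,"tx":-0.95,"ty":-0.75,"tz":0,"gripper":255},{"ax":0,"ay":0,"az":0,"tx":-0.95,"ty":-0.75,"tz":0,"gripper":255},{"ax":0,"ay":0,"az":0,"tx":-0.95,"ty":-0.75,"tz":0,"gripper":255},{"ax":0,"ay":0,"az":0,"tx":0,"ty":0,"tz":0,"gripper":255},{"ax":0,"ay":0,"az":0,"tx":0,"ty":0,"tz":0,"gripper":255},{"ax":0,"ay":0,"az":0,"tx":0,"ty":0,"tz":0,"gripper":255}])

```text
clock: 8.43
eef_pos: [0.4747, 0.1199, 0.1601]
ee_rot: [0.997, -0.072, -0.0, -0.0]
wrist_force: [0.4, 0.3, 0.1]
width: 0.002
grasp_force: 0.0
```

```bash
python3 - <<'E'
from h import *
s,W=snap('wrist','w4');np.save('w4.npy',W)
t=r.read_state();print(t['clock'],t['eef_pos'],t['wrist_force'])
cx=np.array([.144,.990]);cy=np.array([-.990,.144]);m=np.array([.568,-.051])
d=W[...,:2]-m;a=d@cx;b=d@cy
k=(W[...,2]>.067)&(W[...,2]<.078)&(abs(a-.157)<.03)&(b>.06)&(b<.1)
print(k.sum(),np.percentile(a[k],[1,99]),np.percentile(b[k],[1,50,99]))
e=(t['eef_pos'][:2]-m);print('tcp',e@cx,e@cy)
E
```

```text
8.4833 [0.47505003 0.11959523 0.16023554] [ 0.69255425 -0.11227798  0.96958431]
420 [0.14346018 0.17235867] [0.08196388 0.08456668 0.08816908]
tcp 0.15550448285345253 0.11658618820272568
```

View pics/w4.png

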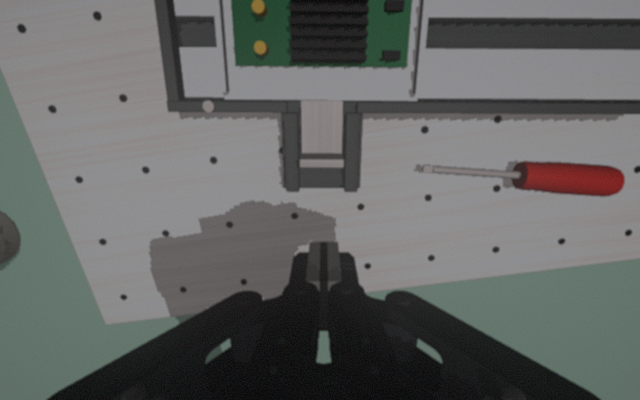

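The fingers are lined up with the tab (322,160), about 17 mm short of it, and the carrier is seated. I'll go down and push across.

move_arm(increments=[{"ax":0,"ay":0,"az":0,"tx":0,"ty":-0.1,"tz":0.9,"gripper":255},{"ax":0,"ay":0,"az":0,"tx":0,"ty":0,"tz":0.9,"gripper":255},{"ax":0,"ay":0,"az":0,"tx":0,"ty":0,"tz":0.9,"gripper":255},{"ax":0,"ay":0,"az":0,"tx":0,"ty":0,"tz":0.86,"gripper":255},{"ax":0,"ay":0,"az":0,"tx":0,"ty":0,"tz":0,"gripper":255},{"ax":0,"ay":0,"az":0,"tx":0,"ty":0,"tz":0,"gripper":255},{"ax":0,"ay":0,"az":0,"tx":0.2,"ty":0,"tz":0,"gripper":255},{"ax":0,"ay":0,"az":0,"tx":0.2,"ty":0,"tz":0,"gripper":255},{"ax":0,"ay":0,"az":0,"tx":0.2,"ty":0,"tz":0,"gripper":255},{"ax":0,"ay":0,"az":0,"tx":0.2,"ty":0,"tz":0,"gripper":255},{"ax":0,"ay":0,"az":0,"tx":0.2,"ty":0,"tz":0,"gripper":255},{"ax":0,"ay":0,"az":0,"tx":0.2,"ty":0,"tz":0,"gripper":255}])

```text
clock: 9.48
eef_pos: [0.5054, 0.1183, 0.0718]
ee_rot: [0.997, -0.072, 0.0, -0.0]
wrist_force: [-0.4, -0.1, 1.1]
width: 0.001
grasp_force: 0.7
```

move_arm(increments=[{"ax":0,"ay":0,"az":0,"tx":0.16,"ty":0,"tz":0,"gripper":255},{"ax":0,"ay":0,"az":0,"tx":0.12,"ty":0,"tz":0,"gripper":255},{"ax":0,"ay":0,"az":0,"tx":0.08,"ty":0,"tz":0,"gripper":255},{"ax":0,"ay":0,"az":0,"tx":0.06,"ty":0,"tz":0,"gripper":255}])

```text
clock: 9.82
eef_pos: [0.5134, 0.1171, 0.0711]
ee_rot: [0.997, -0.072, -0.003, -0.0]
wrist_force: [-11.1, 1.6, 9.0]
width: 0.003
grasp_force: 6.0
```

```bash
cat > l.py <<'E'
from h import *
s,W=snap('wrist','w5')
t=r.read_state();print(t['clock'],t['eef_pos'],t['wrist_force'])
cx=np.array([.144,.990]);cy=np.array([-.990,.144]);m=np.array([.568,-.051])
d=W[...,:2]-m;a=d@cx;b=d@cy
k=(W[...,2]>.067)&(W[...,2]<.078)&(abs(a-.157)<.02)&(b>.03)&(b<.1)
print(k.sum(),np.percentile(a[k],[1,99]),np.percentile(b[k],[1,50,99]))
e=(t['eef_pos'][:2]-m);print('tcp',e@cx,e@cy)
E
python3 l.py
```

```text
9.8667 [0.51334067 0.11708747 0.071053  ] [-8.59424805 -0.20437275  5.22010376]
1747 [0.14368451 0.17253923] [0.06064908 0.06503161 0.07159171]
tcp 0.15853565005256826 0.0783173284755734
```

move_arm(increments=[{"ax":0,"ay":0,"az":0,"tx":0.05,"ty":0,"tz":0,"gripper":255},{"ax":0,"ay":0,"az":0,"tx":0.05,"ty":0,"tz":0,"gripper":255}])

```text
clock: 10.03
eef_pos: [0.5135, 0.1171, 0.0709]
ee_rot: [0.997, -0.071, -0.006, 0.0]
wrist_force: [-20.3, 3.2, 15.5]
width: -0.001
grasp_force: 10.1
```

```bash
python3 l.py
```

```text
10.0833 [0.51348753 0.11712321 0.07089816] [-17.52725929   2.34087292  13.39367209]
1714 [0.14360541 0.17260296] [0.06068337 0.0648443  0.07143479]
tcp 0.15859218624832488 0.07817709165429952
```

It hit a hard stop at full travel. Retract to the earlier viewpoint and verify.

move_arm(increments=[{"ax":0,"ay":0,"az":0,"tx":-0.2,"ty":0,"tz":0,"gripper":255},{"ax":0,"ay":0,"az":0,"tx":-0.6,"ty":0,"tz":0,"gripper":255},{"ax":0,"ay":0,"az":0,"tx":-0.86,"ty":0,"tz":0,"gripper":255},{"ax":0,"ay":0,"az":0,"tx":0,"ty":0,"tz":-0.9,"gripper":255},{"ax":0,"ay":0,"az":0,"tx":0,"ty":0,"tz":-0.9,"gripper":255},{"ax":0,"ay":0,"az":0,"tx":0,"ty":0,"tz":-0.9,"gripper":255},{"ax":0,"ay":0,"az":0,"tx":0,"ty":0,"tz":-0.9,"gripper":255},{"ax":0,"ay":0,"az":0,"tx":0,"ty":0,"tz":0,"gripper":255},{"ax":0,"ay":0,"az":0,"tx":0,"ty":0,"tz":0,"gripper":255},{"ax":0,"ay":0,"az":0,"tx":0,"ty":0,"tz":0,"gripper":255},{"ax":0,"ay":0,"az":0,"tx":0,"ty":0,"tz":0,"gripper":255}])

```text
clock: 11.0
eef_pos: [0.4755, 0.1223, 0.1595]
ee_rot: [0.997, -0.072, -0.001, 0.0]
wrist_force: [-0.0, 0.1, 1.1]
width: -0.004
grasp_force: 0.0
```

```bash
python3 l.py; python3 m.py
```

```text
11.05 [0.47548912 0.12227493 0.15948905] [ 0.40118126 -0.06255708  0.02908982]
454 [0.14339001 0.17239052] [0.061071   0.06375075 0.06696484]
tcp 0.15822061582430078 0.11653735745326468
11.1 [0.47557063 0.12229939 0.15962612] [ 0.35202025 -0.60630024 -1.07092587]

lip None
```

View pics/w5.png

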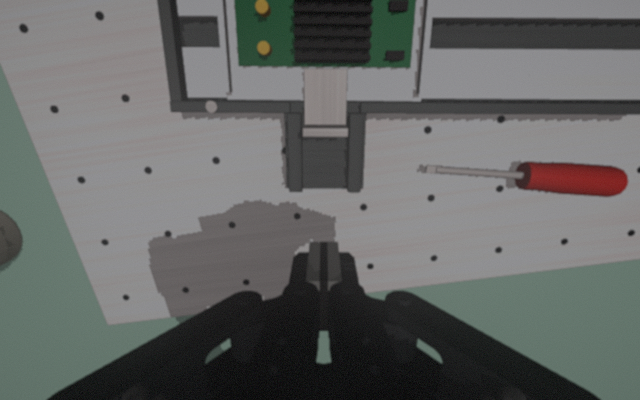

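```bash
python3 - <<'E'
from h import *
W=np.load('wl.npy');cx=np.array([.144,.990]);cy=np.array([-.990,.144]);m=np.array([.568,-.051])
d=W[...,:2]-m;a=d@cx;b=d@cy;z=W[...,2]
k=(abs(a-.157)<.008)
for lo in np.arange(.012,.07,.002):
    q=k&(b>=lo)&(b<lo+.002)&(z<.08)
    if q.any(): print(lo.round(3),np.median(z[q]).round(4),end=' | ')
for s in(1,-1):
    q=(abs(a-.157)>.035)&(abs(a-.157)<.05)&(b>.03)&(b<.07)&(z>.038)&(z<.055)&(s*(a-.157)>0)
    o=[(lo.round(4),np.median(z[q&(b>=lo)&(b<lo+.002)]).round(4)) for lo in np.arange(.038,.058,.002)];print('\n',o)
E
```

```text
0.012 0.0485 | 0.014 0.0495 | 0.016 0.0565 | 0.018 0.0492 | 0.02 0.042 | 0.022 0.0416 | 0.024 0.0474 | 0.026 0.0472 | 0.028 0.0475 | 0.03 0.0477 | 0.032 0.0475 | 0.034 0.0478 | 0.036 0.0475 | 0.038 0.0473 | 0.04 0.0474 | 0.042 0.0477 | 0.044 0.0474 | 0.046 0.0474 | 0.048 0.0473 | 0.05 0.0474 | 0.052 0.0474 | 0.054 0.0473 | 0.056 0.0473 | 0.058 0.0476 | 0.06 0.0587 | 0.062 0.0713 | 0.064 0.0715 | 0.066 0.0712 | 0.07 0.0414 | 
 [(np.float64(0.038), np.float64(0.0404)), (np.float64(0.04), np.float64(0.0406)), (np.float64(0.042), np.float64(0.0405)), (np.float64(0.044), np.float64(0.0469)), (np.float64(0.046), np.float64(0.0474)), (np.float64(0.048), np.float64(0.0475)), (np.float64(0.05), np.float64(0.0474)), (np.float64(0.052), np.float64(0.0473)), (np.float64(0.054), np.float64(nan)), (np.float64(0.056), np.float64(nan)), (np.float64(0.058), np.float64(nan))]

 [(np.float64(0.038), np.float64(0.0404)), (np.float64(0.04), np.float64(0.0406)), (np.float64(0.042), np.float64(0.0405)), (np.float64(0.044), np.float64(0.0404)), (np.float64(0.046), np.float64(0.0474)), (np.float64(0.048), np.float64(0.0474)), (np.float64(0.05), np.float64(0.0473)), (np.float64(0.052), np.float64(0.0474)), (np.float64(0.054), np.float64(nan)), (np.float64(0.056), np.float64(nan)), (np.float64(0.058), np.float64(nan))]
  return _methods._mean(a, axis=axis, dtype=dtype,
  ret = ret.dtype.type(ret / rcount)
```

The tongue tip lies about 22 mm over the carrier, which is fully across. The plate is still at 40.5 mm, and the hand is clear.

```bash
python3 -c "
from plant import r
print(r.hand_in())"
```

```text
the job is handed in; nothing more can be done
None
```

The job is handed in: the carrier is seated in its notches, the latch is fully across with its tongue about 22 mm over the carrier's edge, and the hand is clear; the hand-in gave no verdict.

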